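# Transfer a row of bench bottles into the compartment tray in order

### The job

Four small containers stand on a row of wooden blocks in their order of use. Move them into the four compartments of the aluminium tray, one in each, keeping that order: counting the blocks from the robot's left, the first container goes into the compartment next to the tray's upright wooden end stop, the second into the next one, and so on to the far end. Stand each on the tray's floor, never tip one over, set them down gently rather than dropping them, and leave all four standing still.

Things in the scene. Friction and masses are not known exactly. Their poses are not given: they have to be found in the camera images.
- dropper_bottle: Slim round white plastic dropper bottle with a grey pointed nozzle: body 34 mm in diameter and 52 mm high, 84 mm high with the nozzle, about 60 g. Loose, closed, standing upright on its block. Origin: centre of its underside; z up.
- squat_jar: Squat round amber glass jar with a black screw lid: glass 38 mm in diameter up to 33 mm, lid 42 mm in diameter from 33 to 47 mm (its top), about 110 g. Loose, closed, standing upright on its block. Origin: centre of its underside; z up.
- steel_tin: Round plain steel tin, 41 mm in diameter (43 mm at the rolled rims) and 66 mm high, flat top, about 130 g. Loose, closed, standing upright on its block. Origin: centre of its underside; z up.
- square_bottle: Square grey plastic bottle, body 37 x 37 mm and 54 mm high, with a round white cap 22 mm in diameter on top, 72 mm high in all, about 90 g; its sides are parallel to its x and y axes. Loose, closed, standing upright on its block. Origin: centre of its underside; z up.
- block_a: Fixed wooden block, one of four alike in a row, 72 mm apart; at the start it carries the dropper bottle. 68 x 68 mm; floor 8 mm above its underside in a 58 x 58 mm recess, rim top at 14 mm. Origin: centre of its underside, 6 mm above the table (floor at z = 14 mm). Its y axis runs along the row to the robot's left (+y side; turned up to 0.45 rad). The order of the blocks in the row changes.
- block_b: Fixed wooden block, one of four alike in a row, 72 mm apart; at the start it carries the squat jar. 68 x 68 mm; floor 8 mm above its underside in a 58 x 58 mm recess, rim top at 14 mm. Origin: centre of its underside, 6 mm above the table (floor at z = 14 mm). Its y axis runs along the row to the robot's left (+y side; turned up to 0.45 rad). The order of the blocks in the row changes.
- block_c: Fixed wooden block, one of four alike in a row, 72 mm apart; at the start it carries the steel tin. 68 x 68 mm; floor 8 mm above its underside in a 58 x 58 mm recess, rim top at 14 mm. Origin: centre of its underside, 6 mm above the table (floor at z = 14 mm). Its y axis runs along the row to the robot's left (+y side; turned up to 0.45 rad). The order of the blocks in the row changes.
- block_d: Fixed wooden block, one of four alike in a row, 72 mm apart; at the start it carries the square bottle. 68 x 68 mm; floor 8 mm above its underside in a 58 x 58 mm recess, rim top at 14 mm. Origin: centre of its underside, 6 mm above the table (floor at z = 14 mm). Its y axis runs along the row to the robot's left (+y side; turned up to 0.45 rad). The order of the blocks in the row changes.
- tray: Fixed aluminium tray, 74 mm (its x) by 370 mm (its y), turned up to 0.45 rad. Origin: centre of its underside, on the table; floor 4 mm thick. Four compartments in a row, centred at x = 0, y = -108, -36, 36, 108 mm, each 66 x 66 mm inside; side walls 4 mm, dividers 6 mm thick, tops 12 mm above the underside. At each end a flat ledge.
- end_stop: Fixed upright dark wooden plate on the ledge at one end of the tray, 60 mm across the tray, 12 mm thick, top 40 mm above the table; at the tray's y = +163 or -163 mm, changing from start to start (the other ledge has only a flat grey pad). Origin: centre of its underside, 55 mm from the centre of the nearest compartment.
Not all that is in view belongs to the job. Leave any purple look-alike of the steel_tin alone. There is more than one size of the end_stop; the one meant has the size given above.

How it is judged (in metres and radians):
At the end, for the whole second after the job is handed in: Each container stands upright (0.12 rad), still and released on the tray floor (8 mm), within 20 mm of its compartment centre; the one from the leftmost block is next to the end stop, the others follow in the same order (55, 127, 199, 271 mm from the stop, within 21 mm) (((y of block_a in the frame of block_b above 0 m and y of block_b in the frame of block_c above 0 m and y of block_c in the frame of block_d above 0 m and horizontal distance between dropper_bottle and end_stop below 0.076 m and horizontal distance between squat_jar and end_stop below 0.148 m and horizontal distance between steel_tin and end_stop below 0.22 m and horizontal distance between square_bottle and end_stop above 0.25 m) or (y of block_a in the frame of block_b above 0 m and y of block_b in the frame of block_d above 0 m and y of block_d in the frame of block_c above 0 m and horizontal distance between dropper_bottle and end_stop below 0.076 m and horizontal distance between squat_jar and end_stop below 0.148 m and horizontal distance between square_bottle and end_stop below 0.22 m and horizontal distance between steel_tin and end_stop above 0.25 m) or (y of block_a in the frame of block_c above 0 m and y of block_c in the frame of block_b above 0 m and y of block_b in the frame of block_d above 0 m and horizontal distance between dropper_bottle and end_stop below 0.076 m and horizontal distance between steel_tin and end_stop below 0.148 m and horizontal distance between squat_jar and end_stop below 0.22 m and horizontal distance between square_bottle and end_stop above 0.25 m) or (y of block_a in the frame of block_c above 0 m and y of block_c in the frame of block_d above 0 m and y of block_d in the frame of block_b above 0 m and horizontal distance between dropper_bottle and end_stop below 0.076 m and horizontal distance between steel_tin and end_stop below 0.148 m and horizontal distance between square_bottle and end_stop below 0.22 m and horizontal distance between squat_jar and end_stop above 0.25 m) or (y of block_a in the frame of block_d above 0 m and y of block_d in the frame of block_b above 0 m and y of block_b in the frame of block_c above 0 m and horizontal distance between dropper_bottle and end_stop below 0.076 m and horizontal distance between square_bottle and end_stop below 0.148 m and horizontal distance between squat_jar and end_stop below 0.22 m and horizontal distance between steel_tin and end_stop above 0.25 m) or (y of block_a in the frame of block_d above 0 m and y of block_d in the frame of block_c above 0 m and y of block_c in the frame of block_b above 0 m and horizontal distance between dropper_bottle and end_stop below 0.076 m and horizontal distance between square_bottle and end_stop below 0.148 m and horizontal distance between steel_tin and end_stop below 0.22 m and horizontal distance between squat_jar and end_stop above 0.25 m) or (y of block_b in the frame of block_a above 0 m and y of block_a in the frame of block_c above 0 m and y of block_c in the frame of block_d above 0 m and horizontal distance between squat_jar and end_stop below 0.076 m and horizontal distance between dropper_bottle and end_stop below 0.148 m and horizontal distance between steel_tin and end_stop below 0.22 m and horizontal distance between square_bottle and end_stop above 0.25 m) or (y of block_b in the frame of block_a above 0 m and y of block_a in the frame of block_d above 0 m and y of block_d in the frame of block_c above 0 m and horizontal distance between squat_jar and end_stop below 0.076 m and horizontal distance between dropper_bottle and end_stop below 0.148 m and horizontal distance between square_bottle and end_stop below 0.22 m and horizontal distance between steel_tin and end_stop above 0.25 m) or (y of block_b in the frame of block_c above 0 m and y of block_c in the frame of block_a above 0 m and y of block_a in the frame of block_d above 0 m and horizontal distance between squat_jar and end_stop below 0.076 m and horizontal distance between steel_tin and end_stop below 0.148 m and horizontal distance between dropper_bottle and end_stop below 0.22 m and horizontal distance between square_bottle and end_stop above 0.25 m) or (y of block_b in the frame of block_c above 0 m and y of block_c in the frame of block_d above 0 m and y of block_d in the frame of block_a above 0 m and horizontal distance between squat_jar and end_stop below 0.076 m and horizontal distance between steel_tin and end_stop below 0.148 m and horizontal distance between square_bottle and end_stop below 0.22 m and horizontal distance between dropper_bottle and end_stop above 0.25 m) or (y of block_b in the frame of block_d above 0 m and y of block_d in the frame of block_a above 0 m and y of block_a in the frame of block_c above 0 m and horizontal distance between squat_jar and end_stop below 0.076 m and horizontal distance between square_bottle and end_stop below 0.148 m and horizontal distance between dropper_bottle and end_stop below 0.22 m and horizontal distance between steel_tin and end_stop above 0.25 m) or (y of block_b in the frame of block_d above 0 m and y of block_d in the frame of block_c above 0 m and y of block_c in the frame of block_a above 0 m and horizontal distance between squat_jar and end_stop below 0.076 m and horizontal distance between square_bottle and end_stop below 0.148 m and horizontal distance between steel_tin and end_stop below 0.22 m and horizontal distance between dropper_bottle and end_stop above 0.25 m) or (y of block_c in the frame of block_a above 0 m and y of block_a in the frame of block_b above 0 m and y of block_b in the frame of block_d above 0 m and horizontal distance between steel_tin and end_stop below 0.076 m and horizontal distance between dropper_bottle and end_stop below 0.148 m and horizontal distance between squat_jar and end_stop below 0.22 m and horizontal distance between square_bottle and end_stop above 0.25 m) or (y of block_c in the frame of block_a above 0 m and y of block_a in the frame of block_d above 0 m and y of block_d in the frame of block_b above 0 m and horizontal distance between steel_tin and end_stop below 0.076 m and horizontal distance between dropper_bottle and end_stop below 0.148 m and horizontal distance between square_bottle and end_stop below 0.22 m and horizontal distance between squat_jar and end_stop above 0.25 m) or (y of block_c in the frame of block_b above 0 m and y of block_b in the frame of block_a above 0 m and y of block_a in the frame of block_d above 0 m and horizontal distance between steel_tin and end_stop below 0.076 m and horizontal distance between squat_jar and end_stop below 0.148 m and horizontal distance between dropper_bottle and end_stop below 0.22 m and horizontal distance between square_bottle and end_stop above 0.25 m) or (y of block_c in the frame of block_b above 0 m and y of block_b in the frame of block_d above 0 m and y of block_d in the frame of block_a above 0 m and horizontal distance between steel_tin and end_stop below 0.076 m and horizontal distance between squat_jar and end_stop below 0.148 m and horizontal distance between square_bottle and end_stop below 0.22 m and horizontal distance between dropper_bottle and end_stop above 0.25 m) or (y of block_c in the frame of block_d above 0 m and y of block_d in the frame of block_a above 0 m and y of block_a in the frame of block_b above 0 m and horizontal distance between steel_tin and end_stop below 0.076 m and horizontal distance between square_bottle and end_stop below 0.148 m and horizontal distance between dropper_bottle and end_stop below 0.22 m and horizontal distance between squat_jar and end_stop above 0.25 m) or (y of block_c in the frame of block_d above 0 m and y of block_d in the frame of block_b above 0 m and y of block_b in the frame of block_a above 0 m and horizontal distance between steel_tin and end_stop below 0.076 m and horizontal distance between square_bottle and end_stop below 0.148 m and horizontal distance between squat_jar and end_stop below 0.22 m and horizontal distance between dropper_bottle and end_stop above 0.25 m) or (y of block_d in the frame of block_a above 0 m and y of block_a in the frame of block_b above 0 m and y of block_b in the frame of block_c above 0 m and horizontal distance between square_bottle and end_stop below 0.076 m and horizontal distance between dropper_bottle and end_stop below 0.148 m and horizontal distance between squat_jar and end_stop below 0.22 m and horizontal distance between steel_tin and end_stop above 0.25 m) or (y of block_d in the frame of block_a above 0 m and y of block_a in the frame of block_c above 0 m and y of block_c in the frame of block_b above 0 m and horizontal distance between square_bottle and end_stop below 0.076 m and horizontal distance between dropper_bottle and end_stop below 0.148 m and horizontal distance between steel_tin and end_stop below 0.22 m and horizontal distance between squat_jar and end_stop above 0.25 m) or (y of block_d in the frame of block_b above 0 m and y of block_b in the frame of block_a above 0 m and y of block_a in the frame of block_c above 0 m and horizontal distance between square_bottle and end_stop below 0.076 m and horizontal distance between squat_jar and end_stop below 0.148 m and horizontal distance between dropper_bottle and end_stop below 0.22 m and horizontal distance between steel_tin and end_stop above 0.25 m) or (y of block_d in the frame of block_b above 0 m and y of block_b in the frame of block_c above 0 m and y of block_c in the frame of block_a above 0 m and horizontal distance between square_bottle and end_stop below 0.076 m and horizontal distance between squat_jar and end_stop below 0.148 m and horizontal distance between steel_tin and end_stop below 0.22 m and horizontal distance between dropper_bottle and end_stop above 0.25 m) or (y of block_d in the frame of block_c above 0 m and y of block_c in the frame of block_a above 0 m and y of block_a in the frame of block_b above 0 m and horizontal distance between square_bottle and end_stop below 0.076 m and horizontal distance between steel_tin and end_stop below 0.148 m and horizontal distance between dropper_bottle and end_stop below 0.22 m and horizontal distance between squat_jar and end_stop above 0.25 m) or (y of block_d in the frame of block_c above 0 m and y of block_c in the frame of block_b above 0 m and y of block_b in the frame of block_a above 0 m and horizontal distance between square_bottle and end_stop below 0.076 m and horizontal distance between steel_tin and end_stop below 0.148 m and horizontal distance between squat_jar and end_stop below 0.22 m and horizontal distance between dropper_bottle and end_stop above 0.25 m)) and x of dropper_bottle in the frame of tray between -0.02 and 0.02 m and y of dropper_bottle in the frame of tray between -0.13 and 0.13 m and z of dropper_bottle in the frame of tray between 0 and 0.008 m and angle between each of dropper_bottle, squat_jar, steel_tin, square_bottle's own z axis and vertical below 0.12 rad and linear speed of each of dropper_bottle, squat_jar, steel_tin, square_bottle below 0.02 m/s and x of squat_jar in the frame of tray between -0.02 and 0.02 m and y of squat_jar in the frame of tray between -0.13 and 0.13 m and z of squat_jar in the frame of tray between 0 and 0.008 m and x of steel_tin in the frame of tray between -0.02 and 0.02 m and y of steel_tin in the frame of tray between -0.13 and 0.13 m and z of steel_tin in the frame of tray between 0 and 0.008 m and x of square_bottle in the frame of tray between -0.02 and 0.02 m and y of square_bottle in the frame of tray between -0.13 and 0.13 m and z of square_bottle in the frame of tray between 0 and 0.008 m); the robot touches nothing.
It fails at once if a container is tipped over (more than 0.6 rad) (angle between any of dropper_bottle, squat_jar, steel_tin, square_bottle's own z axis and vertical above 0.6 rad).
It fails at once if a container is dropped: it comes down onto the tray at more than 0.55 m/s (a fall of 2 cm or so) ((linear speed of dropper_bottle above 0.55 m/s and z of dropper_bottle in the frame of tray below 0.013 m) or (linear speed of squat_jar above 0.55 m/s and z of squat_jar in the frame of tray below 0.013 m) or (linear speed of steel_tin above 0.55 m/s and z of steel_tin in the frame of tray below 0.013 m) or (linear speed of square_bottle above 0.55 m/s and z of square_bottle in the frame of tray below 0.013 m)).
It also fails if it takes over 106 s, if anything falls off the work surface, if the arm or the gripper's body presses on something with over 40 N, if the wrist force passes 120 N, or if a joint passes its speed limit or range.

### The arm

A 6-joint arm with a two-finger parallel gripper is mounted at the origin on the work surface. World frame = base frame: x ahead of the robot, y to its left, z up, the work surface at z = 0. Lengths are in m, angles in degrees, forces in N, time in s.
With the tool pointing down it reaches from about 0.4 to 0.925 m from the base axis. Payload 12.5 kg.
Tool frame: the origin (TCP) lies at the very end of the fingers, on their centre line; the grasp point (between the pads) lies 19 mm behind it; z points along the fingers, y is the direction in which the jaws open and shut (so a half turn about z gives the same grasp; the last joint's range is limited). The gripper opens to 95 mm and grips with 3 to 60 N. Pads are 20 mm wide; open, the fingers measure 119 mm over their backs; the gripper's body (75 mm by 180 mm) begins 59 mm behind the grasp point.
Start: joints at [62.59, 28.126, 89.318, -0, 62.55, -6.05], TCP at [0.228, 0.582, 0.215] pointing down, gripper open.
Joint ranges: [-177.58, 177.58], [-47.91, 125.51], [2.72, 160], [-65.01, 245.01], [3.68, 167.84], [-153.87, 153.87]. Speed limits (degrees/s): [127.2, 127.2, 159.86, 180, 180, 180].

### API

Orientations are given as a 3x3 rotation matrix whose columns are the frame's x, y, z axes.
In Python, from rig import manip gives the robot as it stands.
- The arm moves only by the tool carry_out, never from a script. Its argument "steps" is a list of rows, each an object of numbers: "dx", "dy", "dz": the shift along the world's x, y, z in m; "yaw": the turn about the world's z in degrees; "gripper": the opening, from 0 (shut) to 1 (fully open). A call has 1 to 10 rows; each row is the pose to reach, as a shift and turn from the pose commanded when the call began; what a row does not reach only later rows make up. A row lasts 1/10 s, in which the tool goes at most 50 mm and 8.59 degrees, less where a joint would pass 70% of its speed; a pose out of reach is approached as far as the arm can. A call with a gripper value outside its range is refused whole. The fingers move at their own pace and stop on an object; "grip_force" is the grip in N (left out, the last holds). Time passes only in rows, so rows that repeat a pose let the fingers close. It gives the time, the measured TCP pose, the force and the opening at its end, in the units of the state.
- manip.observe(): the state, without advancing time (a new reading comes with each control period).
- manip.get_image(name): name is "scene" or "top" or "wrist"; returns the picture (480x640x3 uint8, blue, green, red); there is no depth.
- manip.camera_info(name): a dict with "fx", "fy", "cx", "cy" (pixels), "R" (3x3) and "t" (3): a world point X has camera coordinates R X + t; the wrist camera has in their place "T_tool_cam" (4x4, takes a point from camera to tool coordinates, whose origin is the TCP and whose axes are the flange's). Camera axes: x right, y down, z forward; pixel columns grow to the right and rows downward; lengths in m; the calibration is good to about 2 mm. A picture is of the moment at which its call begins: read the wrist's pose just before it. camera_info takes no time and is no camera call.
- manip.job_done(): hands the job in, once; it reports no verdict.
The state is a dict: "t": time; "joints": joint angles; "qvel": joint speeds; "tau": joint torques, N m; "tool_pos": TCP position; "orientation": TCP orientation; "contact_force": force on the tool from outside, world axes, zero at the start; "ft_torque": the same for the moment, N m; "gripper_width": finger opening in m.
Only numpy, scipy, OpenCV 4.12 (cv2) and the standard library are available. Lean on these libraries where they do the work, as an engineer would, in place of code of your own. Each camera call takes 0.05 s, during which the arm holds its last target. There are 200 camera calls.

## Working session

There is one attempt and no reset: what is moved stays moved. The work goes in short steps, Python scripts to look and compute and a tool call to move; the robot and the scene stay as the last step left them, time stands still between calls to the robot, and variables do not carry over. Pictures are saved under pics/ and viewed, about 12 in all and at most 16, crops included, and the job is handed in when it is done.

Besides the shell and the picture viewer there is one more tool, called by a JSON object that holds its "op" and its "data", one argument or row to a line. carry_out: Moves the arm, as the interface text tells. Its arguments: {"type":"object","properties":{"steps":{"type":"array"},"grip_force":{"type":"number"}},"required":["steps"]}

```bash
mkdir -p pics; cat > h.py <<'E'
import numpy as np, cv2
from rig import manip
def ray(name,u,v,z):
    c=manip.camera_info(name)
    if name=="wrist":
        s=manip.observe();T=np.array(c["T_tool_cam"]);Rt=np.array(s["orientation"])
        R=Rt@T[:3,:3];o=Rt@T[:3,3]+np.array(s["tool_pos"])
    else:
        Rc=np.array(c["R"]);R=Rc.T;o=-Rc.T@np.array(c["t"])
    d=R@np.array([(u-c["cx"])/c["fx"],(v-c["cy"])/c["fy"],1])
    return o+d*(z-o[2])/d[2]
E
python3 - <<'E'
from h import *
for n in("top","scene"):
    cv2.imwrite(f"pics/{n}1.png",manip.get_image(n)); c=manip.camera_info(n)
    R=np.array(c["R"]);print(n,c["fx"],-R.T@np.array(c["t"]),R[2])
s=manip.observe();print(s["t"],s["tool_pos"],s["orientation"],s["gripper_width"]);print(manip.camera_info("wrist"))
E
```

```text
top 462.42904949844547 [0.44264697 0.01139937 0.89302519] [ 0.20327954 -0.01710794 -0.97897127]
scene 510.8250618142416 [1.10657767 0.65013771 0.64504317] [-0.46912503 -0.63721002 -0.61146144]
0.1 [0.22752432 0.58188295 0.2141309 ] [[-9.31305452e-01  3.64238875e-01 -4.44881100e-04]
 [ 3.64239133e-01  9.31305059e-01 -8.61421881e-04]
 [ 1.00556682e-04 -9.64290000e-04 -9.99999530e-01]] 0.09503282948758864
{'fx': 382.16971350946943, 'fy': 382.16971350946943, 'cx': 314.8624844417057, 'cy': 242.66270783393784, 'T_tool_cam': array([[ 1.33493952e-04, -9.64161639e-01, -2.65315504e-01,
         7.48084562e-02],
       [ 9.99999837e-01,  2.75856324e-04, -4.99315542e-04,
         1.18454795e-03],
       [ 5.54609851e-04, -2.65315395e-01,  9.64161519e-01,
        -1.70157578e-01],
       [ 0.00000000e+00,  0.00000000e+00,  0.00000000e+00,
         1.00000000e+00]])}
```

View pics/top1.png

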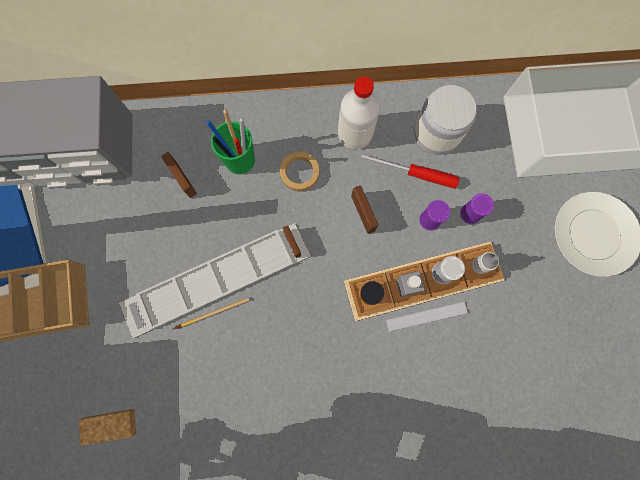

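View pics/scene1.png

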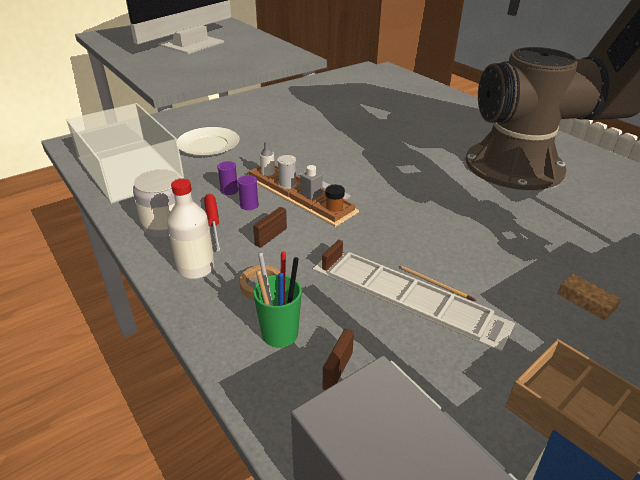

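The top view shows the row, from the robot's left, as jar (372,292), square bottle (411,284), tin (449,268) and dropper (487,260). The end stop stands at (292,241) on the right (-y) end of the tray. The two other dark plates are off the tray, and the purple tins are decoys.

```bash
python3 - <<'E'
from h import *
def P(l,z): return np.array([ray("top",u,v,z)[:2] for u,v in l])
t=P([(121,303),(134,336),(308,258),(295,225)],.010); b=P([(345,283),(356,320),(504,278),(492,243)],.020)
for n,q in(("tray",t),("block",b)):
    c=q.mean(0);y=(q[0]+q[1]-q[2]-q[3])/2;L=np.linalg.norm(y);y/=L
    print(n,c.round(4),"len",L.round(3),np.linalg.norm(q[0]-q[1]).round(3),"yaw of y from +y deg",np.degrees(np.arctan2(-y[0],y[1])).round(2))
    for k in((-108,-36,36,108)): print(k,(c+y*k/1000).round(4))
for n,u,v,z in(("jar",372,293,.061),("sq",414,282,.086),("tin",453,267,.080),("drop",490,257,.098),("stop",293,236,.04)):print(n,ray("top",u,v,z).round(4))
E
```

```text
tray [0.5662 0.1958] len 0.359 0.068 yaw of y from +y deg 20.29
-108 [0.6036 0.0945]
-36 [0.5786 0.162 ]
36 [0.5537 0.2296]
108 [0.5287 0.2971]
block [ 0.5326 -0.2009] len 0.294 0.072 yaw of y from +y deg 10.99
-108 [ 0.5532 -0.307 ]
-36 [ 0.5395 -0.2363]
36 [ 0.5257 -0.1656]
108 [ 0.512  -0.0949]
jar [ 0.5136 -0.0934  0.061 ]
sq [ 0.5249 -0.1656  0.086 ]
tin [ 0.5468 -0.2392  0.08  ]
drop [ 0.557  -0.3004  0.098 ]
stop [0.6337 0.0419 0.04  ]
```

{"op": "carry_out", "data": {
  "steps": [
    {"dx":0.034,"dy":-0.039,"dz":0.004,"yaw":-4.8,"gripper":0.7},
    {"dx":0.068,"dy":-0.077,"dz":0.008,"yaw":-9.7,"gripper":0.7},
    {"dx":0.102,"dy":-0.116,"dz":0.012,"yaw":-14.5,"gripper":0.7},
    {"dx":0.136,"dy":-0.154,"dz":0.016,"yaw":-19.3,"gripper":0.7},
    {"dx":0.17,"dy":-0.193,"dz":0.02,"yaw":-24.1,"gripper":0.7},
    {"dx":0.204,"dy":-0.232,"dz":0.024,"yaw":-29,"gripper":0.7},
    {"dx":0.238,"dy":-0.27,"dz":0.028,"yaw":-33.8,"gripper":0.7},
    {"dx":0.272,"dy":-0.309,"dz":0.032,"yaw":-38.6,"gripper":0.7},
    {"dx":0.306,"dy":-0.347,"dz":0.036,"yaw":-43.5,"gripper":0.7},
    {"dx":0.34,"dy":-0.386,"dz":0.04,"yaw":-48.3,"gripper":0.7}
  ]
}}

```text
t: 1.1
tool_pos: [0.5582, 0.2062, 0.2534]
orientation: [[-0.344, 0.939, -0.0], [0.939, 0.344, -0.0], [0.0, -0.0, -1.0]]
contact_force: [0.1, 0.2, -0.5]
gripper_width: 0.0667
```

{"op": "carry_out", "data": {
  "steps": [
    {"dx":0,"dy":0,"dz":0},
    {"dx":0,"dy":0,"dz":0}
  ]
}}

```text
$.steps[0]: bad value
```

```bash
python3 - <<'E'
from h import *
s=manip.observe();print(s["t"],s["tool_pos"],s["orientation"],s["joints"],s["qvel"])
cv2.imwrite("pics/w1.png",manip.get_image("wrist"))
E
```

```text
1.1 [0.55815253 0.20620805 0.25343281] [[-3.44185827e-01  9.38901501e-01 -2.95979590e-04]
 [ 9.38901544e-01  3.44185836e-01 -2.13205245e-05]
 [ 8.18541101e-05 -2.85233916e-04 -9.99999956e-01]] [ 1.39166589e+01  2.36070589e+01  9.08021869e+01  3.17648642e-03
  6.56075087e+01 -6.21675767e+00] [-44.14679228  11.94648351 -25.91184192   0.0552882   13.68306842
   3.59784562]
```

View pics/w1.png

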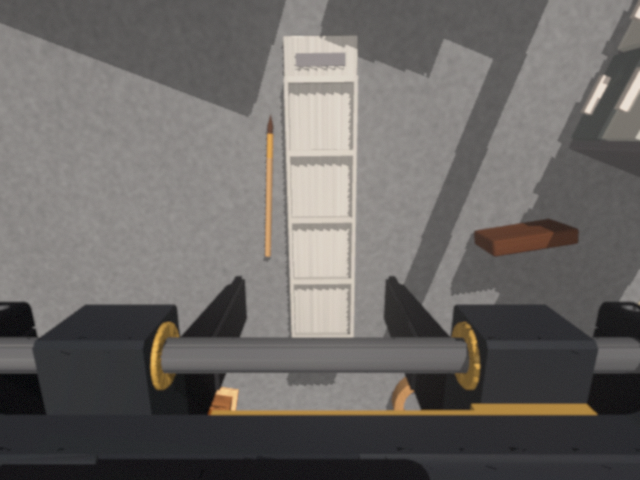

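```bash
python3 - <<'E'
from h import *
q=np.array([ray("wrist",u,v,.012)[:2] for u,v in((285,79),(357,78),(290,336),(355,336))])
y=(q[0]+q[1]-q[2]-q[3])/2;L=np.linalg.norm(y);y/=L;c=q.mean(0)
print(L,np.linalg.norm(q[0]-q[1]),np.linalg.norm(q[2]-q[3]),c,np.degrees(np.arctan2(-y[0],y[1])))
for v in(79,154,219,281,336):
  print(v,((ray("wrist",322,v,.012)[:2]-c)@y).round(4))
for k in(-163,-108,-36,36,108):print(k,(c+y*k/1000).round(4))
E
```

```text
0.28643864772101185 0.07192243326148898 0.07797957691767783 [0.57438552 0.19352364] 20.26987632394131
79 0.1427
154 0.0697
219 0.0
281 -0.0728
336 -0.1432
-163 [0.6309 0.0406]
-108 [0.6118 0.0922]
-36 [0.5869 0.1598]
36 [0.5619 0.2273]
108 [0.537  0.2948]
```

{"op": "carry_out", "data": {
  "steps": [
    {"dx":0,"dy":0,"dz":0,"yaw":0,"gripper":0.7}
  ]
}}

```text
t: 1.25
tool_pos: [0.5585, 0.2058, 0.2529]
orientation: [[-0.344, 0.939, -0.0], [0.939, 0.344, -0.0], [-0.0, -0.0, -1.0]]
contact_force: [-0.1, 0.2, 0.0]
gripper_width: 0.0665
```

{"op": "carry_out", "data": {
  "steps": [
    {"dx":-0.003,"dy":-0.05,"dz":0.005,"yaw":-1,"gripper":0.7},
    {"dx":-0.005,"dy":-0.1,"dz":0.01,"yaw":-2,"gripper":0.7},
    {"dx":-0.008,"dy":-0.15,"dz":0.015,"yaw":-3,"gripper":0.7},
    {"dx":-0.01,"dy":-0.2,"dz":0.02,"yaw":-5,"gripper":0.7},
    {"dx":-0.013,"dy":-0.25,"dz":0.02,"yaw":-6,"gripper":0.7},
    {"dx":-0.015,"dy":-0.3,"dz":0.02,"yaw":-7,"gripper":0.7},
    {"dx":-0.018,"dy":-0.35,"dz":0.02,"yaw":-8,"gripper":0.7},
    {"dx":-0.022,"dy":-0.39,"dz":0.02,"yaw":-9.1,"gripper":0.7},
    {"dx":-0.022,"dy":-0.39,"dz":0.02,"yaw":-9.1,"gripper":0.7},
    {"dx":-0.022,"dy":-0.39,"dz":0.02,"yaw":-9.1,"gripper":0.7}
  ]
}}

```text
t: 2.25
tool_pos: [0.5349, -0.1814, 0.2731]
orientation: [[-0.195, 0.981, -0.001], [0.981, 0.195, 0.001], [0.001, -0.0, -1.0]]
contact_force: [-0.6, 0.8, 0.1]
gripper_width: 0.0665
```

```bash
python3 - <<'E'
from h import *
s=manip.observe();print(s["t"],s["tool_pos"],s["qvel"].__abs__().max() if hasattr(s["qvel"],"max") else s["qvel"])
cv2.imwrite("pics/w2.png",manip.get_image("wrist"))
E
```

```text
2.25 [ 0.53486657 -0.181372    0.27306525] 1.984220356011183
```

View pics/w2.png

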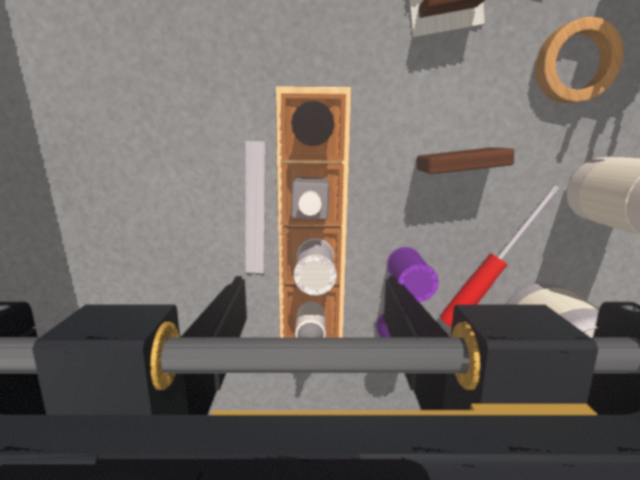

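```bash
python3 - <<'E'
from h import *
for n,u,v,z in(("c1",277,88,.02),("c2",350,87,.02),("d3 l",280,285,.02),("d3 r",344,285,.02),("jar",313,123,.061),("sq",310,203,.086),("tin",316,273,.080),("purple",425,282,.066)):print(n,ray("wrist",u,v,z).round(4))
E
```

```text
c1 [ 0.4723 -0.0657  0.02  ]
c2 [ 0.5462 -0.0499  0.02  ]
d3 l [ 0.513  -0.2798  0.02  ]
d3 r [ 0.5874 -0.2649  0.02  ]
jar [ 0.5161 -0.0936  0.061 ]
sq [ 0.5277 -0.1657  0.086 ]
tin [ 0.5475 -0.2353  0.08  ]
purple [ 0.6631 -0.2276  0.066 ]
```

The wrist view shows the row aligned at 10.8°: jar lid at (313,123), square cap at (310,203), tin at (316,273) and dropper at (310,325). I'll start with the jar.

{"op": "carry_out", "data": {
  "grip_force": 15,
  "steps": [
    {"dx":-0.01,"dy":0.044,"dz":0,"yaw":0,"gripper":0.7},
    {"dx":-0.019,"dy":0.088,"dz":-0.01,"yaw":0,"gripper":0.7},
    {"dx":-0.019,"dy":0.088,"dz":-0.055,"yaw":0,"gripper":0.7},
    {"dx":-0.019,"dy":0.088,"dz":-0.1,"yaw":0,"gripper":0.7},
    {"dx":-0.019,"dy":0.088,"dz":-0.145,"yaw":0,"gripper":0.7},
    {"dx":-0.019,"dy":0.088,"dz":-0.185,"yaw":0,"gripper":0.7},
    {"dx":-0.019,"dy":0.088,"dz":-0.215,"yaw":0,"gripper":0.7},
    {"dx":-0.019,"dy":0.088,"dz":-0.23,"yaw":0,"gripper":0.7},
    {"dx":-0.019,"dy":0.088,"dz":-0.237,"yaw":0,"gripper":0.7},
    {"dx":-0.019,"dy":0.088,"dz":-0.237,"yaw":0,"gripper":0.7}
  ]
}}

```text
t: 3.3
tool_pos: [0.516, -0.0926, 0.0361]
orientation: [[-0.197, 0.98, -0.001], [0.98, 0.197, 0.0], [0.001, -0.001, -1.0]]
contact_force: [0.2, -0.2, 0.2]
gripper_width: 0.0663
```

{"op": "carry_out", "data": {
  "grip_force": 15,
  "steps": [
    {"dx":0,"dy":0,"dz":0,"yaw":0,"gripper":0.3},
    {"dx":0,"dy":0,"dz":0,"yaw":0,"gripper":0.3},
    {"dx":0,"dy":0,"dz":0,"yaw":0,"gripper":0.3},
    {"dx":0,"dy":0,"dz":0,"yaw":0,"gripper":0.3},
    {"dx":0,"dy":0,"dz":0,"yaw":0,"gripper":0.3},
    {"dx":0,"dy":0,"dz":0,"yaw":0,"gripper":0.3}
  ]
}}

```text
t: 3.9
tool_pos: [0.5163, -0.0941, 0.0371]
orientation: [[-0.195, 0.981, 0.001], [0.981, 0.195, -0.0], [-0.0, 0.001, -1.0]]
contact_force: [-2.0, 1.4, 7.4]
gripper_width: 0.0414
```

{"op": "carry_out", "data": {
  "grip_force": 20,
  "steps": [
    {"dx":0,"dy":0,"dz":0.01,"yaw":0,"gripper":0.3},
    {"dx":0,"dy":0,"dz":0.035,"yaw":0,"gripper":0.3},
    {"dx":0,"dy":0,"dz":0.07,"yaw":0,"gripper":0.3},
    {"dx":0.01,"dy":0.02,"dz":0.1,"yaw":1,"gripper":0.3},
    {"dx":0.028,"dy":0.055,"dz":0.1,"yaw":3,"gripper":0.3},
    {"dx":0.048,"dy":0.095,"dz":0.1,"yaw":5,"gripper":0.3},
    {"dx":0.068,"dy":0.135,"dz":0.1,"yaw":7,"gripper":0.3},
    {"dx":0.085,"dy":0.168,"dz":0.1,"yaw":9,"gripper":0.3},
    {"dx":0.095,"dy":0.186,"dz":0.1,"yaw":9,"gripper":0.3},
    {"dx":0.095,"dy":0.186,"dz":0.1,"yaw":9,"gripper":0.3}
  ]
}}

```text
t: 4.9
tool_pos: [0.6118, 0.0943, 0.1368]
orientation: [[-0.348, 0.937, 0.001], [0.937, 0.348, 0.0], [-0.0, 0.001, -1.0]]
contact_force: [-0.6, -0.4, -0.8]
gripper_width: 0.0418
```

```bash
python3 - <<'E'
from h import *
s=manip.observe();print(s["t"],s["tool_pos"],s["orientation"])
w=manip.get_image("wrist");t=manip.get_image("top")
cv2.imwrite("pics/w3.png",w); cv2.imwrite("pics/t3.png",cv2.resize(t[200:350,100:300],None,fx=3,fy=3))
E
```

```text
4.9 [0.61177958 0.09429713 0.13675138] [[-3.48401376e-01  9.37345180e-01  7.03995659e-04]
 [ 9.37345444e-01  3.48401283e-01  2.54983550e-04]
 [-6.26538959e-06  7.48723743e-04 -9.99999720e-01]]
```

View pics/w3.png

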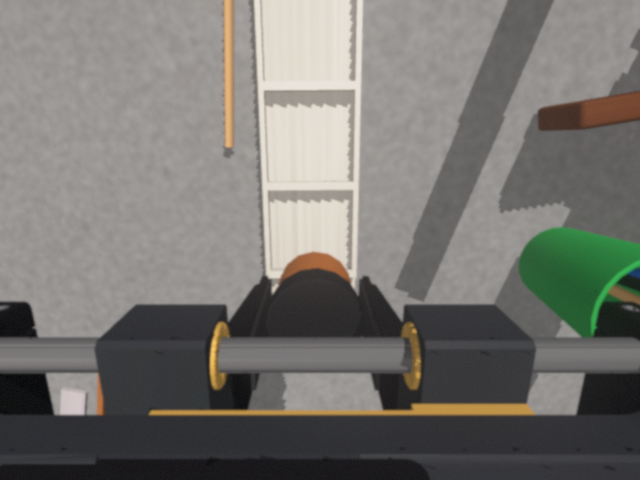

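```bash
python3 - <<'E'
from h import *
a=np.radians(20.3);y=np.array([-np.sin(a),np.cos(a)]);x=np.array([np.cos(a),np.sin(a)])
for k,v,l,r in((72,86,258,361),(0,187,262,359),(-72,276,267,357)):
    p=np.array([ray("wrist",u,v,.012)[:2] for u in(l,r)]);m=p.mean(0)
    print(k,m.round(4),np.linalg.norm(p[0]-p[1]).round(4),"centre est",(m-y*k/1000).round(4),"comp -108:",(m-y*(k+108)/1000).round(4))
E
```

```text
72 [0.569  0.1952] 0.074 centre est [0.594  0.1276] comp -108: [0.6315 0.0263]
0 [0.5946 0.1274] 0.0746 centre est [0.5946 0.1274] comp -108: [0.6321 0.0261]
-72 [0.6208 0.0595] 0.0738 centre est [0.5958 0.1271] comp -108: [0.6333 0.0258]
```

The wrist view shows the jar hanging upright. The divider lines seen are the tray's y = 0, -72 and -144 lines, so the tray centre is about (0.570, 0.195). I'll lower the jar.

{"op": "carry_out", "data": {
  "grip_force": 20,
  "steps": [
    {"dx":-0.004,"dy":0,"dz":-0.02,"yaw":0,"gripper":0.3},
    {"dx":-0.004,"dy":0,"dz":-0.05,"yaw":0,"gripper":0.3},
    {"dx":-0.004,"dy":0,"dz":-0.075,"yaw":0,"gripper":0.3},
    {"dx":-0.004,"dy":0,"dz":-0.092,"yaw":0,"gripper":0.3},
    {"dx":-0.004,"dy":0,"dz":-0.1,"yaw":0,"gripper":0.3},
    {"dx":-0.004,"dy":0,"dz":-0.105,"yaw":0,"gripper":0.3},
    {"dx":-0.004,"dy":0,"dz":-0.108,"yaw":0,"gripper":0.3},
    {"dx":-0.004,"dy":0,"dz":-0.109,"yaw":0,"gripper":0.3},
    {"dx":-0.004,"dy":0,"dz":-0.109,"yaw":0,"gripper":0.3}
  ]
}}

```text
t: 5.9
tool_pos: [0.6074, 0.092, 0.028]
orientation: [[-0.346, 0.938, 0.001], [0.938, 0.346, 0.0], [-0.0, 0.001, -1.0]]
contact_force: [0.0, 1.1, -1.2]
gripper_width: 0.0413
```

{"op": "carry_out", "data": {
  "steps": [
    {"dx":0,"dy":0.001,"dz":-0.001,"yaw":0,"gripper":0.3},
    {"dx":0,"dy":0.001,"dz":-0.001,"yaw":0,"gripper":0.3},
    {"dx":0,"dy":0.001,"dz":-0.001,"yaw":0,"gripper":0.55},
    {"dx":0,"dy":0.001,"dz":-0.001,"yaw":0,"gripper":0.65},
    {"dx":0,"dy":0.001,"dz":-0.001,"yaw":0,"gripper":0.65},
    {"dx":0,"dy":0.001,"dz":-0.001,"yaw":0,"gripper":0.65},
    {"dx":0,"dy":0.001,"dz":0.02,"yaw":0,"gripper":0.65},
    {"dx":0,"dy":0.001,"dz":0.06,"yaw":0,"gripper":0.65},
    {"dx":0,"dy":0.001,"dz":0.11,"yaw":0,"gripper":0.65},
    {"dx":0,"dy":0.001,"dz":0.12,"yaw":0,"gripper":0.65}
  ]
}}

```text
t: 6.9
tool_pos: [0.609, 0.0933, 0.1526]
orientation: [[-0.346, 0.938, 0.007], [0.938, 0.346, 0.0], [-0.002, 0.007, -1.0]]
contact_force: [0.5, -0.3, 0.6]
gripper_width: 0.0619
```

{"op": "carry_out", "data": {
  "steps": [
    {"dx":-0.013,"dy":-0.043,"dz":0.01,"yaw":-1.5,"gripper":0.7},
    {"dx":-0.027,"dy":-0.086,"dz":0.01,"yaw":-3,"gripper":0.7},
    {"dx":-0.04,"dy":-0.129,"dz":0.01,"yaw":-4.5,"gripper":0.7},
    {"dx":-0.053,"dy":-0.172,"dz":0.01,"yaw":-6,"gripper":0.7},
    {"dx":-0.067,"dy":-0.215,"dz":0.01,"yaw":-8,"gripper":0.7},
    {"dx":-0.077,"dy":-0.248,"dz":0.01,"yaw":-9.3,"gripper":0.7},
    {"dx":-0.08,"dy":-0.259,"dz":0.01,"yaw":-9.3,"gripper":0.7},
    {"dx":-0.08,"dy":-0.259,"dz":0.01,"yaw":-9.3,"gripper":0.7}
  ]
}}

```text
t: 7.7
tool_pos: [0.5268, -0.1669, 0.1571]
orientation: [[-0.188, 0.982, -0.0], [0.982, 0.188, 0.0], [0.0, -0.0, -1.0]]
contact_force: [0.5, 0.3, -0.8]
gripper_width: 0.0665
```

```bash
python3 - <<'E'
from h import *
s=manip.observe();print(s["t"],s["tool_pos"])
w=manip.get_image("wrist");t=manip.get_image("top")
cv2.imwrite("pics/c4.png",np.hstack([w[150:450,130:500],cv2.resize(t[205:345,110:320],None,fx=300/140,fy=300/140)[:300]]))
E
```

```text
7.7 [ 0.52682595 -0.16691633  0.15708443]
```

View pics/c4.png

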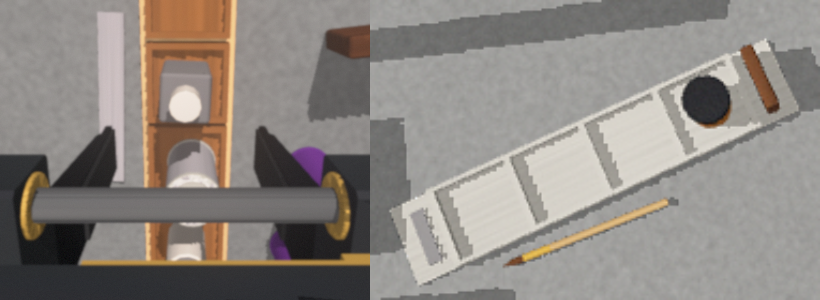

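The jar stands well inside the compartment next to the stop (crop 707,102). The square bottle's cap (315,255 in the full frame) lies straight under the gripper.

{"op": "carry_out", "data": {
  "grip_force": 15,
  "steps": [
    {"dx":0.001,"dy":0.001,"dz":-0.04,"yaw":0,"gripper":0.7},
    {"dx":0.001,"dy":0.001,"dz":-0.08,"yaw":0,"gripper":0.7},
    {"dx":0.001,"dy":0.001,"dz":-0.108,"yaw":0,"gripper":0.7},
    {"dx":0.001,"dy":0.001,"dz":-0.122,"yaw":0,"gripper":0.7},
    {"dx":0.001,"dy":0.001,"dz":-0.127,"yaw":0,"gripper":0.7},
    {"dx":0.001,"dy":0.001,"dz":-0.127,"yaw":0,"gripper":0.5},
    {"dx":0.001,"dy":0.001,"dz":-0.127,"yaw":0,"gripper":0.3},
    {"dx":0.001,"dy":0.001,"dz":-0.127,"yaw":0,"gripper":0.25},
    {"dx":0.001,"dy":0.001,"dz":-0.127,"yaw":0,"gripper":0.25},
    {"dx":0.001,"dy":0.001,"dz":-0.127,"yaw":0,"gripper":0.25}
  ]
}}

```text
t: 8.8
tool_pos: [0.5283, -0.165, 0.0311]
orientation: [[-0.19, 0.982, 0.001], [0.982, 0.19, -0.0], [-0.001, 0.001, -1.0]]
contact_force: [-1.4, 0.5, 6.1]
gripper_width: 0.0375
```

{"op": "carry_out", "data": {
  "steps": [
    {"dx":0,"dy":0,"dz":0,"yaw":0,"gripper":0.25},
    {"dx":0,"dy":0,"dz":0,"yaw":0,"gripper":0.25}
  ]
}}

```text
t: 9.0
tool_pos: [0.5283, -0.165, 0.0311]
orientation: [[-0.19, 0.982, 0.001], [0.982, 0.19, -0.0], [-0.0, 0.001, -1.0]]
contact_force: [-1.1, 1.1, 6.4]
gripper_width: 0.0372
```

{"op": "carry_out", "data": {
  "grip_force": 20,
  "steps": [
    {"dx":0,"dy":0,"dz":0.01,"yaw":0,"gripper":0.25},
    {"dx":0,"dy":0,"dz":0.04,"yaw":0,"gripper":0.25},
    {"dx":0.002,"dy":0.01,"dz":0.075,"yaw":0,"gripper":0.25},
    {"dx":0.008,"dy":0.05,"dz":0.1,"yaw":1,"gripper":0.25},
    {"dx":0.015,"dy":0.093,"dz":0.1,"yaw":3,"gripper":0.25},
    {"dx":0.023,"dy":0.14,"dz":0.1,"yaw":4.5,"gripper":0.25},
    {"dx":0.031,"dy":0.187,"dz":0.1,"yaw":6,"gripper":0.25},
    {"dx":0.039,"dy":0.234,"dz":0.1,"yaw":7,"gripper":0.25},
    {"dx":0.047,"dy":0.28,"dz":0.1,"yaw":8.5,"gripper":0.25},
    {"dx":0.053,"dy":0.318,"dz":0.1,"yaw":9.5,"gripper":0.25}
  ]
}}

```text
t: 10.0
tool_pos: [0.5812, 0.1555, 0.1311]
orientation: [[-0.351, 0.936, 0.001], [0.936, 0.351, 0.0], [-0.0, 0.001, -1.0]]
contact_force: [0.3, 0.1, -1.4]
gripper_width: 0.0374
```

{"op": "carry_out", "data": {
  "steps": [
    {"dx":0.002,"dy":0.008,"dz":0,"yaw":0,"gripper":0.25},
    {"dx":0.002,"dy":0.008,"dz":0,"yaw":0,"gripper":0.25},
    {"dx":0.002,"dy":0.008,"dz":0,"yaw":0,"gripper":0.25}
  ]
}}

```text
t: 10.3
tool_pos: [0.5829, 0.1601, 0.1306]
orientation: [[-0.349, 0.937, -0.0], [0.937, 0.349, -0.0], [-0.0, -0.0, -1.0]]
contact_force: [-0.1, 0.4, -1.0]
gripper_width: 0.037
```

```bash
python3 - <<'E'
from h import *
s=manip.observe();print(s["t"],s["tool_pos"])
cv2.imwrite("pics/w5.png",manip.get_image("wrist"))
E
```

```text
10.3 [0.58293558 0.16011027 0.13057967]
```

View pics/w5.png

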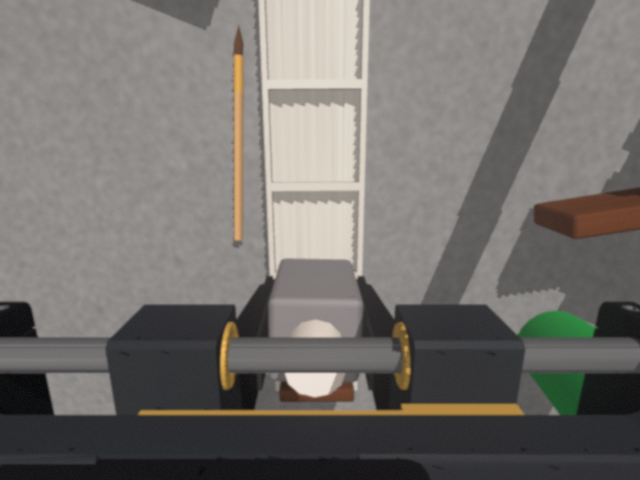

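The bottle hangs upright and centred (u 315) on the tray, so I'll lower it.

{"op": "carry_out", "data": {
  "steps": [
    {"dx":0,"dy":0.001,"dz":-0.02,"yaw":0,"gripper":0.25},
    {"dx":0,"dy":0.001,"dz":-0.05,"yaw":0,"gripper":0.25},
    {"dx":0,"dy":0.001,"dz":-0.075,"yaw":0,"gripper":0.25},
    {"dx":0,"dy":0.001,"dz":-0.092,"yaw":0,"gripper":0.25},
    {"dx":0,"dy":0.001,"dz":-0.1,"yaw":0,"gripper":0.25},
    {"dx":0,"dy":0.001,"dz":-0.105,"yaw":0,"gripper":0.25},
    {"dx":0,"dy":0.001,"dz":-0.108,"yaw":0,"gripper":0.25},
    {"dx":0,"dy":0.001,"dz":-0.109,"yaw":0,"gripper":0.25},
    {"dx":0,"dy":0.001,"dz":-0.109,"yaw":0,"gripper":0.25}
  ]
}}

```text
t: 11.25
tool_pos: [0.5834, 0.162, 0.022]
orientation: [[-0.349, 0.937, 0.001], [0.937, 0.349, 0.0], [-0.0, 0.001, -1.0]]
contact_force: [-0.4, 0.5, -1.1]
gripper_width: 0.0373
```

{"op": "carry_out", "data": {
  "steps": [
    {"dx":0,"dy":0,"dz":-0.001,"yaw":0,"gripper":0.25},
    {"dx":0,"dy":0,"dz":-0.001,"yaw":0,"gripper":0.25},
    {"dx":0,"dy":0,"dz":-0.001,"yaw":0,"gripper":0.5},
    {"dx":0,"dy":0,"dz":-0.001,"yaw":0,"gripper":0.65},
    {"dx":0,"dy":0,"dz":-0.001,"yaw":0,"gripper":0.65},
    {"dx":0,"dy":0,"dz":-0.001,"yaw":0,"gripper":0.65},
    {"dx":0,"dy":0,"dz":0.02,"yaw":0,"gripper":0.65},
    {"dx":0,"dy":0,"dz":0.06,"yaw":0,"gripper":0.65},
    {"dx":0,"dy":0,"dz":0.11,"yaw":0,"gripper":0.65},
    {"dx":0,"dy":0,"dz":0.135,"yaw":0,"gripper":0.65}
  ]
}}

```text
t: 12.25
tool_pos: [0.5841, 0.1622, 0.1602]
orientation: [[-0.349, 0.937, 0.004], [0.937, 0.349, 0.001], [-0.001, 0.004, -1.0]]
contact_force: [-0.9, -0.1, 0.3]
gripper_width: 0.0617
```

{"op": "carry_out", "data": {
  "steps": [
    {"dx":-0.004,"dy":-0.045,"dz":0.01,"yaw":-1,"gripper":0.7},
    {"dx":-0.008,"dy":-0.092,"dz":0.01,"yaw":-2,"gripper":0.7},
    {"dx":-0.013,"dy":-0.14,"dz":0.01,"yaw":-3,"gripper":0.7},
    {"dx":-0.017,"dy":-0.187,"dz":0.01,"yaw":-4.5,"gripper":0.7},
    {"dx":-0.021,"dy":-0.234,"dz":0.01,"yaw":-6,"gripper":0.7},
    {"dx":-0.026,"dy":-0.281,"dz":0.01,"yaw":-7,"gripper":0.7},
    {"dx":-0.03,"dy":-0.328,"dz":0.01,"yaw":-8,"gripper":0.7},
    {"dx":-0.034,"dy":-0.375,"dz":0.01,"yaw":-9.7,"gripper":0.7},
    {"dx":-0.036,"dy":-0.396,"dz":0.01,"yaw":-9.7,"gripper":0.7},
    {"dx":-0.036,"dy":-0.396,"dz":0.01,"yaw":-9.7,"gripper":0.7}
  ]
}}

```text
t: 13.25
tool_pos: [0.5466, -0.2367, 0.1661]
orientation: [[-0.183, 0.983, 0.0], [0.983, 0.183, -0.0], [-0.0, 0.0, -1.0]]
contact_force: [-0.4, 1.0, -0.5]
gripper_width: 0.0666
```

```bash
python3 - <<'E'
from h import *
s=manip.observe();print(s["t"],s["tool_pos"])
w=manip.get_image("wrist");t=manip.get_image("top")
cv2.imwrite("pics/c6.png",np.hstack([w[150:450,130:500],cv2.resize(t[205:345,110:320],None,fx=300/140,fy=300/140)[:300]]))
E
```

```text
13.25 [ 0.54663297 -0.23668649  0.1661425 ]
```

View pics/c6.png

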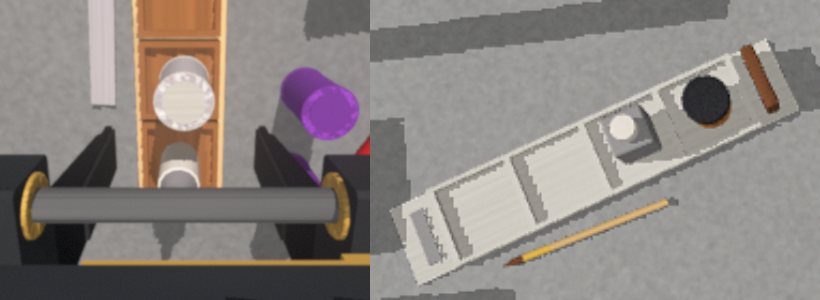

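The square bottle stands in the second compartment (crop 625,130). The tin's top centre is at full-frame (314,250), directly under the gripper.

{"op": "carry_out", "data": {
  "grip_force": 18,
  "steps": [
    {"dx":0,"dy":0,"dz":-0.045,"yaw":0,"gripper":0.7},
    {"dx":0,"dy":0,"dz":-0.088,"yaw":0,"gripper":0.7},
    {"dx":0,"dy":0,"dz":-0.115,"yaw":0,"gripper":0.7},
    {"dx":0,"dy":0,"dz":-0.13,"yaw":0,"gripper":0.7},
    {"dx":0,"dy":0,"dz":-0.136,"yaw":0,"gripper":0.7},
    {"dx":0,"dy":0,"dz":-0.136,"yaw":0,"gripper":0.5},
    {"dx":0,"dy":0,"dz":-0.136,"yaw":0,"gripper":0.3},
    {"dx":0,"dy":0,"dz":-0.136,"yaw":0,"gripper":0.3},
    {"dx":0,"dy":0,"dz":-0.136,"yaw":0,"gripper":0.3},
    {"dx":0,"dy":0,"dz":-0.136,"yaw":0,"gripper":0.3}
  ]
}}

```text
t: 14.35
tool_pos: [0.5473, -0.234, 0.0314]
orientation: [[-0.186, 0.982, 0.001], [0.982, 0.186, -0.0], [-0.001, 0.001, -1.0]]
contact_force: [-1.4, 1.6, 7.0]
gripper_width: 0.0407
```

{"op": "carry_out", "data": {
  "steps": [
    {"dx":0,"dy":0,"dz":0,"yaw":0,"gripper":0.3},
    {"dx":0,"dy":0,"dz":0,"yaw":0,"gripper":0.3}
  ]
}}

```text
t: 14.55
tool_pos: [0.5473, -0.234, 0.0314]
orientation: [[-0.186, 0.982, 0.001], [0.982, 0.186, -0.0], [-0.001, 0.001, -1.0]]
contact_force: [-2.1, 1.9, 7.1]
gripper_width: 0.0407
```

{"op": "carry_out", "data": {
  "grip_force": 22,
  "steps": [
    {"dx":0,"dy":0,"dz":0.01,"yaw":0,"gripper":0.3},
    {"dx":0,"dy":0,"dz":0.04,"yaw":0,"gripper":0.3},
    {"dx":0,"dy":0.01,"dz":0.08,"yaw":0,"gripper":0.3},
    {"dx":0.001,"dy":0.045,"dz":0.11,"yaw":1,"gripper":0.3},
    {"dx":0.002,"dy":0.09,"dz":0.11,"yaw":2,"gripper":0.3},
    {"dx":0.003,"dy":0.137,"dz":0.11,"yaw":3,"gripper":0.3},
    {"dx":0.004,"dy":0.184,"dz":0.11,"yaw":4,"gripper":0.3},
    {"dx":0.005,"dy":0.231,"dz":0.11,"yaw":5,"gripper":0.3},
    {"dx":0.006,"dy":0.278,"dz":0.11,"yaw":6,"gripper":0.3},
    {"dx":0.007,"dy":0.325,"dz":0.11,"yaw":7,"gripper":0.3}
  ]
}}

```text
t: 15.55
tool_pos: [0.5539, 0.0929, 0.1412]
orientation: [[-0.305, 0.952, 0.001], [0.952, 0.305, 0.0], [-0.0, 0.001, -1.0]]
contact_force: [0.3, -0.3, -1.3]
gripper_width: 0.0406
```

{"op": "carry_out", "data": {
  "steps": [
    {"dx":0.001,"dy":0.045,"dz":0,"yaw":1,"gripper":0.3},
    {"dx":0.002,"dy":0.09,"dz":0,"yaw":2,"gripper":0.3},
    {"dx":0.003,"dy":0.122,"dz":0,"yaw":2.6,"gripper":0.3},
    {"dx":0.003,"dy":0.138,"dz":0,"yaw":2.6,"gripper":0.3},
    {"dx":0.003,"dy":0.138,"dz":0,"yaw":2.6,"gripper":0.3},
    {"dx":0.003,"dy":0.138,"dz":0,"yaw":2.6,"gripper":0.3}
  ]
}}

```text
t: 16.15
tool_pos: [0.557, 0.2284, 0.1406]
orientation: [[-0.348, 0.938, -0.0], [0.938, 0.348, -0.0], [-0.0, -0.0, -1.0]]
contact_force: [-0.1, -0.7, -1.2]
gripper_width: 0.0405
```

```bash
python3 - <<'E'
from h import *
s=manip.observe();print(s["t"],s["tool_pos"],s["gripper_width"])
cv2.imwrite("pics/w7.png",manip.get_image("wrist"))
E
```

```text
16.15 [0.55703583 0.22837358 0.14057468] 0.04047639974436769
```

View pics/w7.png

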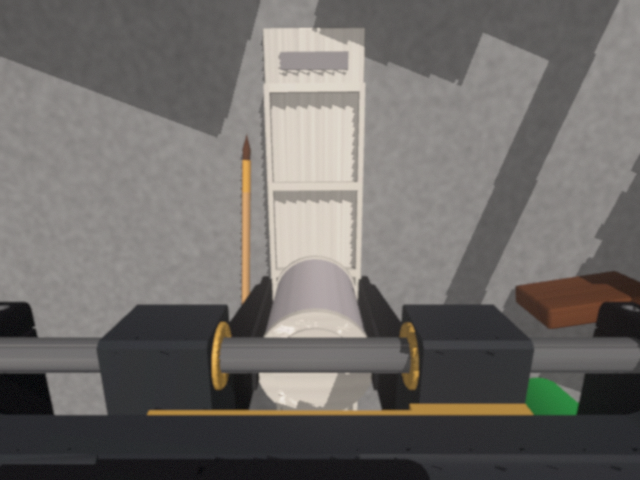

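The tin hangs upright over the third compartment, with divider lines at v = 87, 186 and 275 as expected. I'll lower it.

{"op": "carry_out", "data": {
  "steps": [
    {"dx":0,"dy":0,"dz":-0.025,"yaw":0,"gripper":0.3},
    {"dx":0,"dy":0,"dz":-0.06,"yaw":0,"gripper":0.3},
    {"dx":0,"dy":0,"dz":-0.085,"yaw":0,"gripper":0.3},
    {"dx":0,"dy":0,"dz":-0.102,"yaw":0,"gripper":0.3},
    {"dx":0,"dy":0,"dz":-0.11,"yaw":0,"gripper":0.3},
    {"dx":0,"dy":0,"dz":-0.115,"yaw":0,"gripper":0.3},
    {"dx":0,"dy":0,"dz":-0.118,"yaw":0,"gripper":0.3},
    {"dx":0,"dy":0,"dz":-0.119,"yaw":0,"gripper":0.3},
    {"dx":0,"dy":0,"dz":-0.119,"yaw":0,"gripper":0.3}
  ]
}}

```text
t: 17.1
tool_pos: [0.5574, 0.2291, 0.022]
orientation: [[-0.348, 0.938, 0.001], [0.938, 0.348, 0.0], [-0.0, 0.001, -1.0]]
contact_force: [-0.5, 0.3, -1.0]
gripper_width: 0.0412
```

{"op": "carry_out", "data": {
  "steps": [
    {"dx":0,"dy":0,"dz":-0.001,"yaw":0,"gripper":0.3},
    {"dx":0,"dy":0,"dz":-0.001,"yaw":0,"gripper":0.3},
    {"dx":0,"dy":0,"dz":-0.001,"yaw":0,"gripper":0.5},
    {"dx":0,"dy":0,"dz":-0.001,"yaw":0,"gripper":0.65},
    {"dx":0,"dy":0,"dz":-0.001,"yaw":0,"gripper":0.65},
    {"dx":0,"dy":0,"dz":-0.001,"yaw":0,"gripper":0.65},
    {"dx":0,"dy":0,"dz":0.02,"yaw":0,"gripper":0.65},
    {"dx":0,"dy":0,"dz":0.06,"yaw":0,"gripper":0.65},
    {"dx":0,"dy":0,"dz":0.11,"yaw":0,"gripper":0.65},
    {"dx":0,"dy":0,"dz":0.135,"yaw":0,"gripper":0.65}
  ]
}}

```text
t: 18.1
tool_pos: [0.558, 0.2294, 0.1602]
orientation: [[-0.348, 0.938, 0.004], [0.938, 0.348, 0.001], [-0.0, 0.004, -1.0]]
contact_force: [0.4, -0.0, -0.4]
gripper_width: 0.0622
```

{"op": "carry_out", "data": {
  "steps": [
    {"dx":0,"dy":-0.045,"dz":0.015,"yaw":-1,"gripper":0.7},
    {"dx":0,"dy":-0.092,"dz":0.02,"yaw":-2,"gripper":0.7},
    {"dx":0,"dy":-0.14,"dz":0.02,"yaw":-3,"gripper":0.7},
    {"dx":0,"dy":-0.187,"dz":0.02,"yaw":-4,"gripper":0.7},
    {"dx":0,"dy":-0.234,"dz":0.02,"yaw":-5,"gripper":0.7},
    {"dx":0,"dy":-0.281,"dz":0.02,"yaw":-6,"gripper":0.7},
    {"dx":0,"dy":-0.328,"dz":0.02,"yaw":-7,"gripper":0.7},
    {"dx":0,"dy":-0.375,"dz":0.02,"yaw":-8,"gripper":0.7},
    {"dx":0,"dy":-0.422,"dz":0.02,"yaw":-9,"gripper":0.7},
    {"dx":0,"dy":-0.468,"dz":0.02,"yaw":-9.6,"gripper":0.7}
  ]
}}

```text
t: 19.1
tool_pos: [0.5568, -0.241, 0.1765]
orientation: [[-0.185, 0.983, 0.0], [0.983, 0.185, 0.0], [0.0, 0.0, -1.0]]
contact_force: [0.4, -0.3, -0.2]
gripper_width: 0.0665
```

{"op": "carry_out", "data": {
  "steps": [
    {"dx":0,"dy":-0.045,"dz":0,"yaw":0,"gripper":0.7},
    {"dx":0,"dy":-0.063,"dz":0,"yaw":0,"gripper":0.7},
    {"dx":0,"dy":-0.063,"dz":0,"yaw":0,"gripper":0.7},
    {"dx":0,"dy":-0.063,"dz":0,"yaw":0,"gripper":0.7}
  ]
}}

```text
t: 19.5
tool_pos: [0.557, -0.3011, 0.1761]
orientation: [[-0.186, 0.983, -0.001], [0.983, 0.186, 0.001], [0.001, -0.0, -1.0]]
contact_force: [-0.5, 0.3, -0.1]
gripper_width: 0.0665
```

```bash
python3 - <<'E'
from h import *
s=manip.observe();print(s["t"],s["tool_pos"],s["orientation"][0])
w=manip.get_image("wrist");t=manip.get_image("top")
cv2.imwrite("pics/c8.png",np.hstack([w[150:450,130:500],cv2.resize(t[205:345,110:320],None,fx=300/140,fy=300/140)[:300]]))
E
```

```text
19.5 [ 0.55695461 -0.30114894  0.17613696] [-1.86086385e-01  9.82533251e-01 -5.17558936e-04]
```

View pics/c8.png

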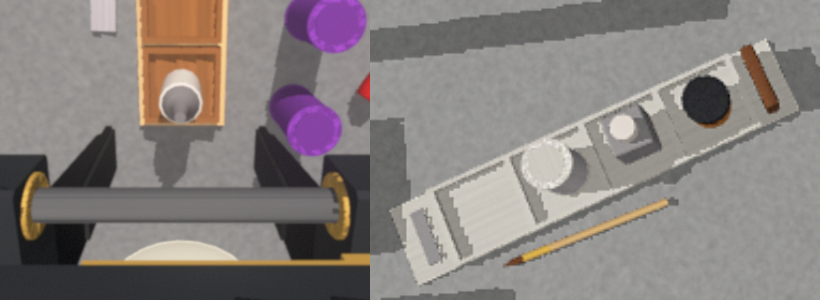

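```bash
python3 - <<'E'
from h import *
s=manip.observe();y=np.array(s["orientation"])[:,1]
p=ray("wrist",311,250,.066);q=ray("wrist",443,280,.066);print(p,q,"along jaw",(q-p)@y,"perp",np.cross(q-p,y)[2])
print(p-np.array(s["tool_pos"]))
E
```

```text
[ 0.5561422  -0.30811873  0.066     ] [ 0.66212489 -0.31274412  0.066     ] along jaw 0.10323076018418227 perp 0.02443636661467681
[-0.00110963 -0.00775096 -0.11045784]
```

The tin stands in the third compartment (crop 545,163). The dropper's body top is at full-frame (311,250), 7 mm further in -y, and the purple tin clears the finger by more than 30 mm.

{"op": "carry_out", "data": {
  "grip_force": 12,
  "steps": [
    {"dx":-0.001,"dy":-0.006,"dz":-0.04,"yaw":0,"gripper":0.7},
    {"dx":-0.001,"dy":-0.006,"dz":-0.085,"yaw":0,"gripper":0.7},
    {"dx":-0.001,"dy":-0.006,"dz":-0.12,"yaw":0,"gripper":0.7},
    {"dx":-0.001,"dy":-0.006,"dz":-0.138,"yaw":0,"gripper":0.7},
    {"dx":-0.001,"dy":-0.006,"dz":-0.145,"yaw":0,"gripper":0.7},
    {"dx":-0.001,"dy":-0.006,"dz":-0.145,"yaw":0,"gripper":0.5},
    {"dx":-0.001,"dy":-0.006,"dz":-0.145,"yaw":0,"gripper":0.3},
    {"dx":-0.001,"dy":-0.006,"dz":-0.145,"yaw":0,"gripper":0.2},
    {"dx":-0.001,"dy":-0.006,"dz":-0.145,"yaw":0,"gripper":0.2},
    {"dx":-0.001,"dy":-0.006,"dz":-0.145,"yaw":0,"gripper":0.2}
  ]
}}

```text
t: 20.6
tool_pos: [0.5563, -0.3081, 0.0322]
orientation: [[-0.186, 0.982, 0.001], [0.982, 0.186, -0.001], [-0.001, 0.001, -1.0]]
contact_force: [-0.4, -0.3, 4.4]
gripper_width: 0.0332
```

{"op": "carry_out", "data": {
  "steps": [
    {"dx":0,"dy":0,"dz":0,"yaw":0,"gripper":0.2},
    {"dx":0,"dy":0,"dz":0,"yaw":0,"gripper":0.2},
    {"dx":0,"dy":0,"dz":0,"yaw":0,"gripper":0.2}
  ]
}}

```text
t: 20.9
tool_pos: [0.5564, -0.3081, 0.0322]
orientation: [[-0.186, 0.983, 0.001], [0.983, 0.186, -0.001], [-0.001, 0.001, -1.0]]
contact_force: [-0.8, -0.2, 7.2]
gripper_width: 0.0334
```

{"op": "carry_out", "data": {
  "grip_force": 15,
  "steps": [
    {"dx":0,"dy":0,"dz":0.01,"yaw":0,"gripper":0.2},
    {"dx":0,"dy":0,"dz":0.045,"yaw":0,"gripper":0.2},
    {"dx":0,"dy":0.005,"dz":0.09,"yaw":0,"gripper":0.2},
    {"dx":-0.001,"dy":0.035,"dz":0.12,"yaw":0,"gripper":0.2},
    {"dx":-0.003,"dy":0.08,"dz":0.12,"yaw":1,"gripper":0.2},
    {"dx":-0.005,"dy":0.126,"dz":0.12,"yaw":2,"gripper":0.2},
    {"dx":-0.007,"dy":0.172,"dz":0.12,"yaw":3,"gripper":0.2},
    {"dx":-0.009,"dy":0.218,"dz":0.12,"yaw":4,"gripper":0.2},
    {"dx":-0.011,"dy":0.264,"dz":0.12,"yaw":5,"gripper":0.2},
    {"dx":-0.013,"dy":0.31,"dz":0.12,"yaw":6,"gripper":0.2}
  ]
}}

```text
t: 21.9
tool_pos: [0.5428, 0.0037, 0.1521]
orientation: [[-0.288, 0.958, 0.001], [0.958, 0.288, -0.0], [-0.0, 0.001, -1.0]]
contact_force: [0.7, -0.9, -1.0]
gripper_width: 0.0339
```

{"op": "carry_out", "data": {
  "steps": [
    {"dx":-0.002,"dy":0.045,"dz":0,"yaw":1,"gripper":0.2},
    {"dx":-0.004,"dy":0.09,"dz":0,"yaw":2,"gripper":0.2},
    {"dx":-0.006,"dy":0.136,"dz":0,"yaw":3,"gripper":0.2},
    {"dx":-0.008,"dy":0.182,"dz":0,"yaw":3.6,"gripper":0.2},
    {"dx":-0.009,"dy":0.228,"dz":0,"yaw":3.6,"gripper":0.2},
    {"dx":-0.01,"dy":0.265,"dz":0,"yaw":3.6,"gripper":0.2},
    {"dx":-0.011,"dy":0.287,"dz":0,"yaw":3.6,"gripper":0.2},
    {"dx":-0.011,"dy":0.294,"dz":0,"yaw":3.6,"gripper":0.2},
    {"dx":-0.011,"dy":0.294,"dz":0,"yaw":3.6,"gripper":0.2},
    {"dx":-0.011,"dy":0.294,"dz":0,"yaw":3.6,"gripper":0.2}
  ]
}}

```text
t: 22.9
tool_pos: [0.5322, 0.2951, 0.1516]
orientation: [[-0.347, 0.938, -0.0], [0.938, 0.347, -0.0], [-0.0, -0.0, -1.0]]
contact_force: [-0.3, 0.2, 0.4]
gripper_width: 0.0336
```

```bash
python3 - <<'E'
from h import *
s=manip.observe();print(s["t"],s["tool_pos"],s["gripper_width"])
cv2.imwrite("pics/w9.png",manip.get_image("wrist"))
E
```

```text
22.9 [0.5322093  0.29507151 0.15157563] 0.033624448740375484
```

View pics/w9.png

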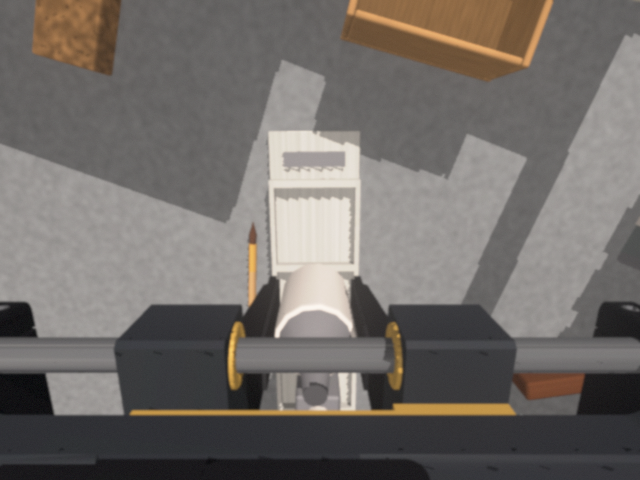

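The dropper hangs upright over the fourth compartment, between the end wall at v = 182 and the divider at v = 268. I'll lower it.

{"op": "carry_out", "data": {
  "steps": [
    {"dx":0,"dy":0.001,"dz":-0.03,"yaw":0,"gripper":0.2},
    {"dx":0,"dy":0.001,"dz":-0.068,"yaw":0,"gripper":0.2},
    {"dx":0,"dy":0.001,"dz":-0.095,"yaw":0,"gripper":0.2},
    {"dx":0,"dy":0.001,"dz":-0.112,"yaw":0,"gripper":0.2},
    {"dx":0,"dy":0.001,"dz":-0.12,"yaw":0,"gripper":0.2},
    {"dx":0,"dy":0.001,"dz":-0.125,"yaw":0,"gripper":0.2},
    {"dx":0,"dy":0.001,"dz":-0.128,"yaw":0,"gripper":0.2},
    {"dx":0,"dy":0.001,"dz":-0.129,"yaw":0,"gripper":0.2},
    {"dx":0,"dy":0.001,"dz":-0.129,"yaw":0,"gripper":0.2}
  ]
}}

```text
t: 23.85
tool_pos: [0.5324, 0.2971, 0.023]
orientation: [[-0.348, 0.938, 0.001], [0.938, 0.348, 0.0], [0.0, 0.001, -1.0]]
contact_force: [-0.1, -0.6, -0.8]
gripper_width: 0.0337
```

{"op": "carry_out", "data": {
  "steps": [
    {"dx":0,"dy":0,"dz":-0.001,"yaw":0,"gripper":0.2},
    {"dx":0,"dy":0,"dz":-0.001,"yaw":0,"gripper":0.2},
    {"dx":0,"dy":0,"dz":-0.001,"yaw":0,"gripper":0.45},
    {"dx":0,"dy":0,"dz":-0.001,"yaw":0,"gripper":0.65},
    {"dx":0,"dy":0,"dz":-0.001,"yaw":0,"gripper":0.65},
    {"dx":0,"dy":0,"dz":-0.001,"yaw":0,"gripper":0.65},
    {"dx":0,"dy":0,"dz":0.02,"yaw":0,"gripper":0.65},
    {"dx":0,"dy":0,"dz":0.06,"yaw":0,"gripper":0.65},
    {"dx":0,"dy":0,"dz":0.11,"yaw":0,"gripper":0.65},
    {"dx":0,"dy":0,"dz":0.155,"yaw":0,"gripper":0.65}
  ]
}}

```text
t: 24.85
tool_pos: [0.532, 0.297, 0.1793]
orientation: [[-0.348, 0.938, -0.0], [0.938, 0.348, -0.0], [-0.0, -0.0, -1.0]]
contact_force: [0.7, 0.3, -0.4]
gripper_width: 0.0617
```

{"op": "carry_out", "data": {
  "steps": [
    {"dx":0,"dy":-0.045,"dz":0.03,"yaw":0,"gripper":0.65},
    {"dx":0,"dy":-0.09,"dz":0.06,"yaw":0,"gripper":0.65},
    {"dx":0,"dy":-0.135,"dz":0.08,"yaw":0,"gripper":0.65},
    {"dx":0,"dy":-0.18,"dz":0.09,"yaw":0,"gripper":0.65},
    {"dx":0,"dy":-0.22,"dz":0.09,"yaw":0,"gripper":0.65},
    {"dx":0,"dy":-0.26,"dz":0.09,"yaw":0,"gripper":0.65},
    {"dx":0,"dy":-0.26,"dz":0.09,"yaw":0,"gripper":0.65},
    {"dx":0,"dy":-0.26,"dz":0.09,"yaw":0,"gripper":0.65}
  ]
}}

```text
t: 25.65
tool_pos: [0.5321, 0.0365, 0.2675]
orientation: [[-0.346, 0.938, 0.0], [0.938, 0.346, 0.0], [0.0, 0.0, -1.0]]
contact_force: [0.2, -0.2, 0.2]
gripper_width: 0.0618
```

```bash
python3 - <<'E'
from h import *
s=manip.observe();print(s["t"],s["tool_pos"])
t=manip.get_image("top");w=manip.get_image("scene")
cv2.imwrite("pics/f1.png",np.vstack([cv2.resize(t[205:345,110:320],None,fx=2,fy=2),cv2.resize(w[215:355,310:520],None,fx=2,fy=2)]))
E
```

```text
25.65 [0.53210723 0.03646573 0.26746081]
```

View pics/f1.png

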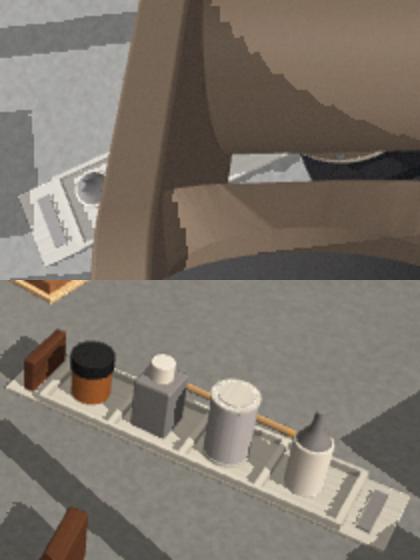

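```bash
python3 - <<'E'
from h import *
c=np.array([.570,.195]);a=np.radians(20.3);x=np.array([np.cos(a),np.sin(a)]);y=np.array([-np.sin(a),np.cos(a)])
f=300/140
for n,u,v,z in(("jar",706,101,.051),("sq",623,126,.076),("tin",545,163,.070)):
    p=ray("top",110+(u-370)/f,205+v/f,z)[:2]-c;print("top",n,(p@x).round(4),(p@y).round(4))
for n,u,v,z in(("jar",92,354,.051),("sq",163,362,.074),("tin",235,392,.070),("drop",318,415,.088)):
    p=ray("scene",310+u/2,215+(v-280)/2,z)[:2]-c;print("scene",n,(p@x).round(4),(p@y).round(4))
E
```

```text
top jar -0.0034 -0.1087
top sq 0.0007 -0.038
top tin 0.0003 0.0336
scene jar 0.0007 -0.11
scene sq 0.0005 -0.0385
scene tin -0.0025 0.0299
scene drop 0.0067 0.1044
```

All four are within about 8 mm of their compartment centres (limit 20 mm), upright and released. Handing in.

```bash
python3 -c "
from rig import manip
print(manip.job_done())"
```

```text
the job is handed in; nothing more can be done
None
```

All four containers are in the tray in block order, and the job was handed in at about 26 s of the 106 s allowed. Counting from the end stop, they are the squat jar, the square bottle, the steel tin and the dropper bottle. The purple look-alikes were left alone.

- **Position:** The scene view put every container within about 8 mm of its compartment centre (limit 20 mm). The top view, taken earlier for the first three, put those within about 4 mm. The largest disagreement between the views was about 4 mm.
- **Standing:** The last scene picture shows all four upright and released, with the gripper well clear. I did not check stillness with a second picture.
- **Not confirmed:** The arm hid most of the tray in the last top view, so the dropper's position was measured in the scene view only.
- **Tray centre:** My estimates of it differed by up to 8 mm between views. I used the wrist view's value.

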